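# Park the pipe offcut in the top of its gutter

### The job

With the fingertips only, nudge the orange pipe offcut up its sloped gutter and over the small black ridge, so that it drops into the seat in front of the end stop and cannot roll back; then move the hand clear. Only push it, never grip it between the fingers or lift it, leave the blue offcut at the bottom of its own lane, and do not disturb the things standing around.

Things in the scene. Friction and masses are not known exactly. Their poses are not given: they have to be found in the camera images.
- orange_pipe: orange capped pipe offcut, 50 mm diameter, 70 mm long, about 110 g (70 to 160 g); origin at its middle, its own y axis along the pipe. It starts lying across one of the two lanes (either one), resting against the low lip, and can roll along the lane.
- blue_pipe: blue capped pipe offcut, 50 mm diameter, 70 mm long, about 110 g (70 to 160 g); origin at its middle, its own y axis along the pipe. It starts lying across one of the two lanes (either one), resting against the low lip, and can roll along the lane. Stays where it is.
- gutter: fixed smooth aluminium double gutter, sloped 9 degrees. Its frame is tilted with it: origin on the floor between the lanes at the low lip, 20 mm above the bench; x uphill along the lanes, y across, z square to the floor. Lanes centred at y = +39 and -39 mm, 74 mm wide, side walls 16 mm high; the floor (z = 0) spans x = -20 to 242 mm. Below, lip, ridge and stop are the same in both lanes.
- low_lip (a point): black low lip, 8 mm high, x = -8 to 0 in the gutter frame; the gutter is open downhill of it. An offcut resting on it has its centre at x = 18, z = 25 mm. This point is on the floor at the lip's uphill face, between the lanes; axes as the gutter's.
- ridge (a point): black ridge: a ramp that rises from x = 150 mm to a 6 mm high crest at x = 185 mm in the gutter frame and ends steeply there; an offcut let go downhill of the crest rolls back to the low lip. This point is on the crest, between the lanes; axes as the gutter's.
- seat (a point): centre height of a seated offcut, midway between the lanes: x = 203, z = 25 mm in the gutter frame. In the seat the offcut's centre lies at x = 201 to 206 mm, between the ridge and the rubber-faced end stop (face at x = 231 mm, 31 mm high); axes as the gutter's.
- dibber: wooden dibber, 248 mm long, 30 mm thick, lying on the bench at the right; bystander, origin at its underside
- mug: orange mug, 90 mm high, standing at the left; bystander, origin under its middle
- clay_pot: small terracotta pot, 60 mm wide and 54 mm high, at the right; bystander, origin under its middle
- dropper: small brown dropper bottle, 33 mm wide and 102 mm high, at the left; bystander, origin under its middle
Mind the look-alikes: they are no part of the job. Several things have the shape of the blue_pipe; the one meant has the colours described above.

How it is judged:
On the way:
1. the orange offcut travels up the slope along the gutter floor (x of orange_pipe in the frame of gutter between 0.06 and 0.185 m and z of orange_pipe in the frame of gutter below 0.036 m), for 0.1 s.
At the end, for the whole second after the job is handed in: The orange offcut lies at rest on the gutter floor in the seat between the ridge and the end stop (centre 195 to 212 mm up the gutter, 20 to 28.5 mm above its floor); the blue offcut rests at the low lip (centre 10 to 30 mm up the gutter) (x of orange_pipe in the frame of gutter between 0.195 and 0.212 m and z of orange_pipe in the frame of gutter between 0.02 and 0.0285 m and linear speed of orange_pipe below 0.01 m/s and angular speed of orange_pipe below 0.3 rad/s and x of blue_pipe in the frame of gutter between 0.01 and 0.03 m and z of blue_pipe in the frame of gutter below 0.03 m); the robot touches nothing.
It fails at once if the orange offcut is lifted off the gutter (centre more than 42 mm above the gutter floor) (z of orange_pipe in the frame of gutter above 0.042 m).
It fails at once if the orange offcut is gripped: it is touched while it stands between the fingers (distance between the grasp point and orange_pipe below 0.024 m and contact force between the fingers and orange_pipe above 0.3 N).
It fails at once if the blue offcut is moved by more than 25 mm (distance of blue_pipe from where it was at the start of the episode above 0.025 m).
It fails at once if a bystander (dibber, mug, clay pot, dropper bottle) is moved by more than 25 mm (distance of any of dibber, mug, clay_pot, dropper from where it was at the start of the episode above 0.025 m).
It also fails if it takes over 32 s, if anything falls off the work surface, if the arm or the gripper's body presses on something with over 40 N, if the wrist force passes 120 N, or if a joint passes its speed limit or range.

### The arm

A 6-joint arm with a two-finger parallel gripper is mounted at the origin on the work surface; the furniture and walls round the work are solid. World frame = base frame: x ahead of the robot, y to its left, z up, the work surface at z = 0. Lengths are in m, angles in rad, forces in N, time in s.
With the tool pointing down it reaches from about 0.35 to 0.975 m from the base axis. Payload 4.9 kg.
Tool frame: the origin (TCP) lies midway between the tips of the shut fingers; the grasp point (between the pads) lies 19 mm behind it; z points along the fingers, y is the direction in which the jaws open and shut (so a half turn about z gives the same grasp; the last joint's range is limited). The gripper opens to 85 mm and grips with 20 to 120 N. Pads are 22 mm wide; open, the fingers measure 114 mm over their backs; the gripper's body (76 mm by 85 mm) begins 54 mm behind the grasp point. The pads swing forward as they close: fully open they stand 13 mm farther back than shut.
Start: joints at [1.018, 0.053, 1.613, -0, 1.476, -0.119], TCP at [0.263, 0.567, 0.231] pointing down, gripper open.
Joint ranges: [-3.01, 3.01], [-1.01, 2.22], [0.06, 2.58], [-1.02, 4.17], [0.09, 2.62], [-3.14, 3.14]. Speed limits (rad/s): [2.57, 2.57, 3.14, 3.14, 3.14, 3.14].

### API

Orientations are given as a rotation vector (axis times angle).
In Python, from station import ctrl gives the robot as it stands.
- The arm moves only by the shell command python3 -m jog 'ROWS' [FORCE]. ROWS is JSON, one flat list of numbers, 7 for each row, row after row: the opening, from 0 (shut) to 1 (fully open), then the shift along the tool's x, y, z in m, then the turn, a rotation vector about the tool's x, y, z in degrees. A call has 1 to 10 rows; each row shifts and turns the commanded pose from where the row before left it, along the tool's axes as they then stand; what a row does not reach is not made up. A row lasts 1/8 s, in which the tool goes at most 62.5 mm and 10.7 degrees, less where a joint would pass 70% of its speed; a pose out of reach is approached as far as the arm can. A call with a gripper value outside its range is refused whole. The fingers move at their own pace and stop on an object; FORCE is the grip in N (left out, the last holds). Time passes only in rows, so rows that do not move let the fingers close. It gives the time, the measured TCP pose, the force and the opening at its end, in the units of the state.
- ctrl.get_obs(): the state, without advancing time (a new reading comes with each control period).
- ctrl.get_image(name): name is "scene" or "top"; returns a dict with "image" (420x560x3 uint8, blue, green, red), "camera_matrix" (3x3 intrinsics, pixels), "dist_coeffs" ([k1, k2, p1, p2, k3] as OpenCV has them; the pictures are not rectified), "rvec" (rotation vector, rad) and "tvec" (3), from world to camera coordinates, as OpenCV has them. Camera axes: x right, y down, z forward; pixel columns grow to the right and rows downward; lengths in m; the calibration is good to about 2 mm. A picture is of the moment at which its call begins. There is no depth.
- ctrl.finish_job(): hands the job in, once; it reports no verdict.
Trained networks look in a picture, given as the dict that the camera call returned (one of the last four; its "shot" number tells which), for a name from the list of things; names that differ only in an ending like _2 or _b are one class to them, and where a whole thing is asked for, a point or a joint stands for the part that bears it (a point fixed in the world has none). Each returns a list of dicts, best first, with "p" (0 to 1); they miss things now and then, are a little off and sometimes report something else, mostly with a low value. They report only what shows in the picture. A call takes as long as a camera call. They do not tell look-alikes from the thing itself.
- ctrl.boxes_of(target, picture): "box" ([centre column, centre row, width, height] in pixels, round what is visible of it).
The state is a dict: "t": time; "q": joint angles; "dq": joint speeds; "effort": joint torques, N m; "tool_pos": TCP position; "tool_rot": TCP orientation; "contact_force": force on the tool from outside, world axes, zero at the start; "wrist_torque": the same for the moment, N m; "opening": finger opening in m.
Only numpy, scipy, OpenCV 4.12 (cv2) and the standard library are available. Lean on these libraries where they do the work, as an engineer would, in place of code of your own. Each camera call takes 0.05 s, during which the arm holds its last target. There are 200 camera calls.

## Working session

There is one attempt and no reset: what is moved stays moved. The work goes in short steps, Python scripts to look and compute and a shell command to move; the robot and the scene stay as the last step left them, time stands still between calls to the robot, and variables do not carry over. Pictures are saved under pics/ and viewed, about 8 in all and at most 12, crops included, and the job is handed in when it is done.

```bash
mkdir -p pics; python3 - <<'E'
from station import ctrl
import cv2
o=ctrl.get_obs(); print(o['t'],o['tool_pos'],o['tool_rot'],o['opening'])
for n in("scene","top"):
    p=ctrl.get_image(n); cv2.imwrite(f"pics/{n}0.png",p['image'])
    print(n,p['camera_matrix'],p['dist_coeffs'],p['rvec'],p['tvec'])
    for t in("orange_pipe","blue_pipe","gutter","mug","dropper","clay_pot","dibber"):
        print(t,[( [round(float(v)) for v in b['box']],round(b['p'],2)) for b in ctrl.boxes_of(t,p)])
E
```

```text
0.0 [0.26235229 0.56657158 0.23004564] [-0.67594642 -3.06726543  0.00309656] 0.08540032731866057
scene [[445.74898454   0.         280.1799295 ]
 [  0.         445.74898454 205.32107412]
 [  0.           0.           1.        ]] [-0.02705389  0.          0.          0.          0.        ] [ 2.26640967 -0.69226531  0.29338442] [-0.4433696   0.25781305  1.31718409]
orange_pipe [([296, 232, 27, 26], 0.83)]
blue_pipe [([333, 264, 13, 25], 0.96), ([357, 236, 16, 27], 0.79), ([314, 220, 23, 20], 0.57)]
gutter [([288, 214, 87, 77], 0.63)]
mug [([189, 155, 28, 32], 0.6)]
dropper [([214, 157, 6, 18], 0.7)]
clay_pot [([371, 275, 16, 25], 0.67), ([296, 232, 28, 27], 0.57)]
dibber [([369, 327, 68, 67], 0.89), ([314, 221, 27, 21], 0.2)]
top [[380.40097326   0.         279.52794766]
 [  0.         380.40097326 212.18441221]
 [  0.           0.           1.        ]] [-0.10659059  0.          0.          0.          0.        ] [ 2.11680118 -2.17698534  0.14886177] [0.00351401 0.53460024 1.40831229]
orange_pipe [([304, 215, 18, 23], 0.6)]
blue_pipe [([330, 172, 18, 21], 0.78), ([302, 195, 14, 20], 0.76), ([345, 208, 21, 16], 0.65)]
gutter [([271, 211, 60, 47], 0.95)]
mug [([160, 248, 30, 23], 0.78)]
dropper [([176, 229, 14, 6], 0.5)]
clay_pot [([371, 189, 14, 17], 0.54)]
dibber [([399, 221, 62, 18], 0.71)]
```

View pics/scene0.png

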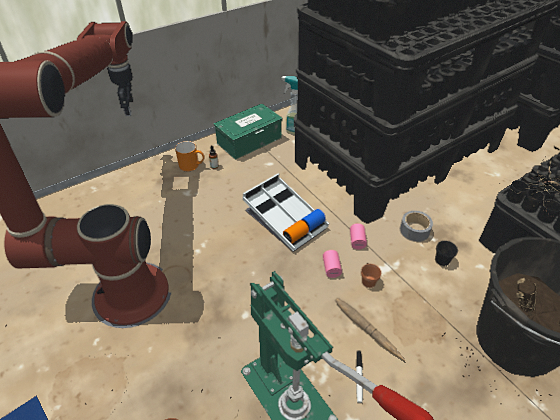

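View pics/top0.png

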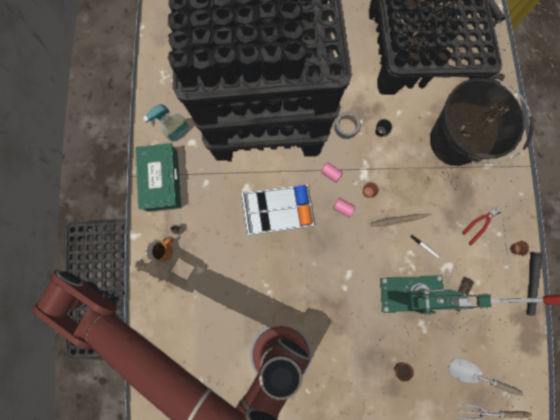

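The top view shows the gutter at about (245–313, 185–235), with its low end on the right. The orange pipe is at (304,215) and the blue one at (302,195), both at the lip. The pink offcuts at (332,172) and (345,208) are look-alikes. One enlarged crop will confirm this and give the corners.

```bash
python3 - <<'E'
import cv2
t=cv2.imread("pics/top0.png")[175:245,235:325]; s=cv2.imread("pics/scene0.png")[165:255,235:335]
a=cv2.resize(t,None,fx=6,fy=6,interpolation=cv2.INTER_CUBIC); b=cv2.resize(s,None,fx=6,fy=6,interpolation=cv2.INTER_CUBIC)
cv2.imwrite("pics/c_top.png",a); cv2.imwrite("pics/c_scene.png",b)
E
```

```text
(no output)
```

View pics/c_top.png

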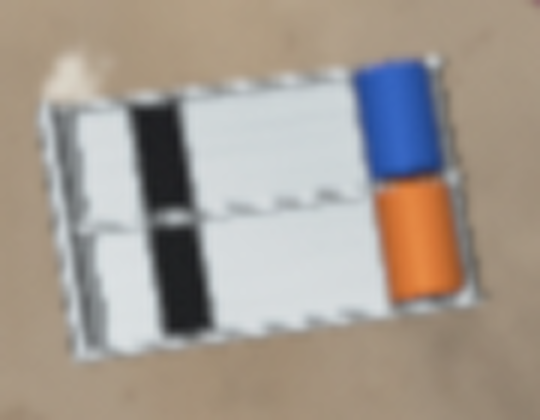

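View pics/c_scene.png

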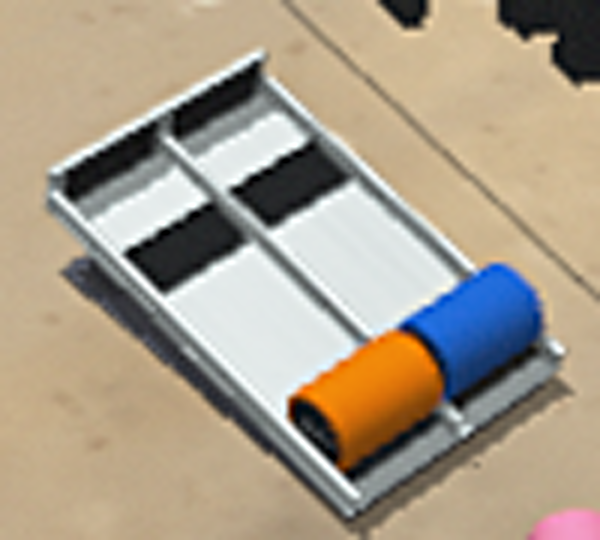

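The orange pipe is in the near lane and the blue one in the far lane. Both are capped cylinders lying in the gutter, and the pink ones are outside it. Next I'll fit the gutter pose.

```bash
cat > h.py <<'E'
import numpy as np, cv2
from scipy.optimize import least_squares
from scipy.spatial.transform import Rotation as R
from station import ctrl
def Rg(yaw): return R.from_euler('z',yaw)*R.from_euler('y',-9,degrees=True)
def proj(p,P): return cv2.projectPoints(np.asarray(P,float),p['rvec'],p['tvec'],p['camera_matrix'],p['dist_coeffs'])[0][:,0]
E
python3 - <<'E'
from h import *
T=[(185,2,6,150,226),(150,2,0,198,222),(150,76,0,212,328),(185,76,6,164,333),(185,-76,6,130,106),(150,-76,0,180,100),(150,-2,0,190,208),(185,-2,6,143,213),(18,39,25,420,240),(18,-39,25,400,118)]
S=[(185,76,6,128,252),(185,2,6,215,205),(150,2,0,248,240),(150,76,0,168,290),(185,-2,6,232,188),(185,-76,6,318,143),(150,-76,0,355,178)]
T=np.array(T,float);S=np.array(S,float)
pt=ctrl.get_image("top");ps=ctrl.get_image("scene")
off=lambda A,o:(A[:,3:]+.5)/6-.5+o
D=[(pt,T,off(T,[235,175])),(ps,S,off(S,[235,165]))]
def f(v,D=D):
    r=[]
    for p,A,u in D:
        r.append((proj(p,Rg(v[2]).apply(A[:,:3]/1e3)+[v[0],v[1],.02])-u).ravel())
    return np.concatenate(r)
for DD in(D[:1],D[1:],D):
    s=least_squares(f,[.6,-.1,1.6],kwargs=dict(D=DD),loss='soft_l1'); print(s.x,np.sqrt(np.mean(s.fun**2)))
print(np.round(s.fun.reshape(-1,2),1).tolist())
np.save("g.npy",s.x)
g=s.x;G=Rg(g[2]);o=ctrl.get_obs();Q=R.from_rotvec(o['tool_rot'])
print("contact approach pt",G.apply([-.06,.039,.06])+[g[0],g[1],.02])
for sg in(1,-1):
    # tool z=-gz, tool x = sg*gx
    M=np.column_stack([sg*G.as_matrix()[:,0],-sg*G.as_matrix()[:,1],-G.as_matrix()[:,2]])
    print(sg,"turn in tool axes deg",(Q.inv()*R.from_matrix(M)).as_rotvec(degrees=True))
E
```

```text
[ 0.56167393 -0.11358906  1.69886615] 0.6044340874707406
[ 0.56855617 -0.11788425  1.71981657] 1.1862137225700962
[ 0.56203939 -0.11496602  1.69257127] 1.0652821606022826
[[-0.5, -1.0], [0.5, -1.3], [1.0, 0.3], [-0.0, 0.5], [-0.1, -1.2], [0.5, -0.9], [1.6, 0.0], [0.5, 0.1], [0.1, -0.1], [0.1, 0.1], [-2.5, -0.1], [-0.1, -2.2], [0.8, -0.4], [-2.7, 1.4], [-2.1, 0.1], [-0.3, -1.8], [-0.2, -0.3]]
contact approach pt [ 0.53166708 -0.18784252  0.06987523]
1 turn in tool axes deg [-4.56835709  8.21177823 58.04558583]
-1 turn in tool axes deg [  -9.56390338   -5.32056816 -121.53511323]
```

```bash
python3 -m jog '[0.25,0,0,0,-0.76,1.37,9.67, 0.25,0,0,0,-0.76,1.37,9.67, 0.25,0,0,0,-0.76,1.37,9.67, 0.25,0,0,0,-0.76,1.37,9.67, 0.25,0,0,0,-0.76,1.37,9.67, 0.25,0,0,0,-0.76,1.37,9.67]'
cat >> h.py <<'E'
def rep():
    g=np.load("g.npy");G=Rg(g[2]);o=ctrl.get_obs()
    p=G.inv().apply(o['tool_pos']-[g[0],g[1],.02])*1e3
    Q=R.from_rotvec(o['tool_rot']);M=G.as_matrix()
    W=R.from_matrix(np.column_stack([M[:,0],-M[:,1],-M[:,2]]))
    print("t",round(o['t'],2),"TCP in gutter mm",p.round(1),"world",o['tool_pos'].round(3),"rot left",(Q.inv()*W).as_rotvec(degrees=True).round(2),"F gutter",G.inv().apply(o['contact_force']).round(2),"open",o['opening'])
E
python3 - <<'E'
from h import *
np.save("g.npy",[.5625,-.1147,1.697]); rep()
E
```

```text
t: 1.65
tool_pos: [0.2628, 0.5671, 0.2314]
tool_rot: [-2.007, -2.256, -0.158]
contact_force: [0.0, 0.2, 0.7]
opening: 0.0213
t 1.65 TCP in gutter mm [738.3 211.5  97. ] world [0.263 0.567 0.231] rot left [ 0.05 -0.05 -0.55] F gutter [ 0.27 -0.06  0.66] open 0.021343402878611452
```

```bash
python3 -m jog '[0.25,-0.05,0.0108,-0.015,0,0,-0.5, 0.25,-0.05,0.0108,-0.015,0,0,0, 0.25,-0.05,0.0108,-0.015,0,0,0, 0.25,-0.05,0.0108,-0.015,0,0,0, 0.25,-0.05,0.0108,0,0,0,0, 0.25,-0.05,0.0108,0,0,0,0, 0.25,-0.05,0.0108,0,0,0,0, 0.25,-0.05,0.0108,0,0,0,0]' && python3 -m jog '[0.25,-0.05,0.0108,0,0,0,0, 0.25,-0.05,0.0108,0,0,0,0, 0.25,-0.05,0.0108,0,0,0,0, 0.25,-0.05,0.0108,0,0,0,0, 0.25,-0.05,0.0108,0,0,0,0, 0.25,-0.05,0.0108,0,0,0,0, 0.25,-0.05,0.0108,0,0,0,0, 0.25,-0.05,0.0108,0,0,0,0, 0.25,0,0,0,0,0,0]'; python3 -c "from h import *;rep()"
```

```text
t: 2.65
tool_pos: [0.4011, 0.1756, 0.2282]
tool_rot: [-1.992, -2.271, -0.16]
contact_force: [0.6, 0.6, 0.1]
opening: 0.0214
t: 3.78
tool_pos: [0.5381, -0.2058, 0.1645]
tool_rot: [-1.995, -2.266, -0.157]
contact_force: [-0.0, -0.8, -0.5]
opening: 0.0212
t 3.77 TCP in gutter mm [-63.6  35.7 156.3] world [ 0.538 -0.206  0.164] rot left [-0.02 -0.04  0.06] F gutter [-0.83  0.12 -0.34] open 0.02119603173824817
```

```bash
python3 - <<'E'
from h import *
g=np.load("g.npy");G=Rg(g[2])
p=ctrl.get_image("top")
def ray(u,z):
    n=cv2.undistortPoints(np.array([[u]],float),p['camera_matrix'],p['dist_coeffs'])[0,0]
    Rm=cv2.Rodrigues(p['rvec'])[0];c=-Rm.T@p['tvec'].ravel();d=Rm.T@np.r_[n,1];return c+d*(z-c[2])/d[2]
for u in((345,208),(332,172)):
    w=ray(u,.025);print("pink",w.round(3),"gutter",(G.inv().apply(w-[g[0],g[1],.02])*1e3).round(0))
o=ctrl.get_obs();im=cv2.resize(p['image'][165:245,240:360],None,fx=6,fy=6,interpolation=cv2.INTER_CUBIC)
ln=[[0,76,0],[0,2,0],[0,-2,0],[0,-76,0],[150,76,0],[150,-76,0],[231,76,31],[231,-76,31],[18,39,25],[18,-39,25],[242,76,0],[185,0,6]]
for q in proj(p,np.vstack([G.apply(np.array(ln)/1e3)+[g[0],g[1],.02],[o['tool_pos']]])):
    cv2.circle(im,tuple(int(v) for v in (q-[240,165])*6+2.5),3,(0,255,0),-1)
s=ctrl.get_image("scene");b=cv2.resize(s['image'][165:265,235:375],None,fx=5,fy=5,interpolation=cv2.INTER_CUBIC)
for q in proj(s,np.vstack([G.apply(np.array(ln)/1e3)+[g[0],g[1],.02],[o['tool_pos']]])):
    cv2.circle(b,tuple(int(v) for v in (q-[235,165])*5+2),3,(0,255,0),-1)
cv2.imwrite("pics/t1.png",im);cv2.imwrite("pics/s1.png",b)
E
```

```text
pink [ 0.545 -0.264  0.025] gutter [-143.   36.   28.]
pink [ 0.689 -0.221  0.025] gutter [-119. -112.   24.]
```

View pics/t1.png

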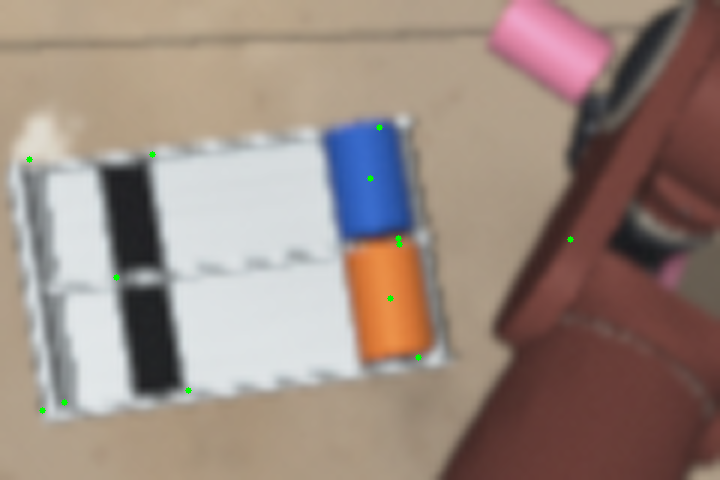

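View pics/s1.png

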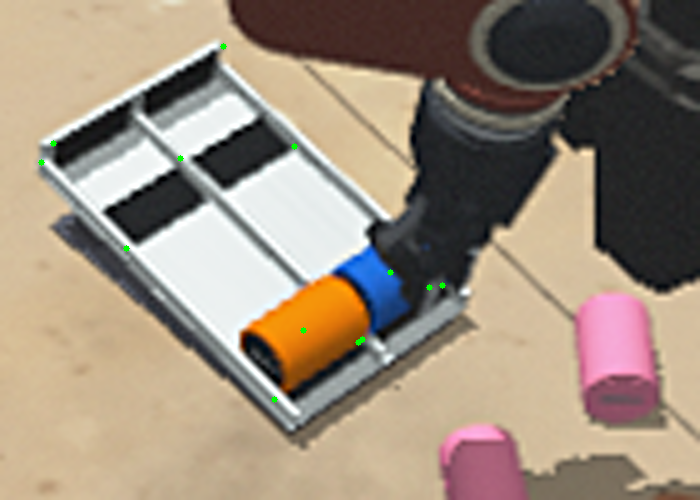

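The overlay agrees with the gutter in both views. The ridge edges, crest and pipe centres match to about 1 px. The nearest pink offcut is at gutter x ≈ −143, so it's clear. Now I'll lower the hand behind the orange pipe.

```bash
python3 -m jog '[0.25,0.023,-0.003,0.03,0,0,0, 0.25,0,0,0.03,0,0,0, 0.25,0,0,0.03,0,0,0, 0.25,0,0,0.026,0,0,0, 0.25,0,0,0.02,0,0,0, 0.25,0,0,0,0,0,0]'; python3 -c "
from h import *
rep()
s=ctrl.get_image('scene');cv2.imwrite('pics/s2.png',cv2.resize(s['image'][165:265,235:375],None,fx=5,fy=5,interpolation=cv2.INTER_CUBIC))"
```

```text
t: 4.62
tool_pos: [0.5281, -0.1584, 0.0335]
tool_rot: [-1.988, -2.269, -0.157]
contact_force: [0.9, -1.3, -0.2]
opening: 0.0209
t 4.62 TCP in gutter mm [-36.5  39.6  19.5] world [ 0.528 -0.158  0.034] rot left [-0.13 -0.11  0.32] F gutter [-1.37 -0.76  0.06] open 0.020908344522075153
```

View pics/s2.png

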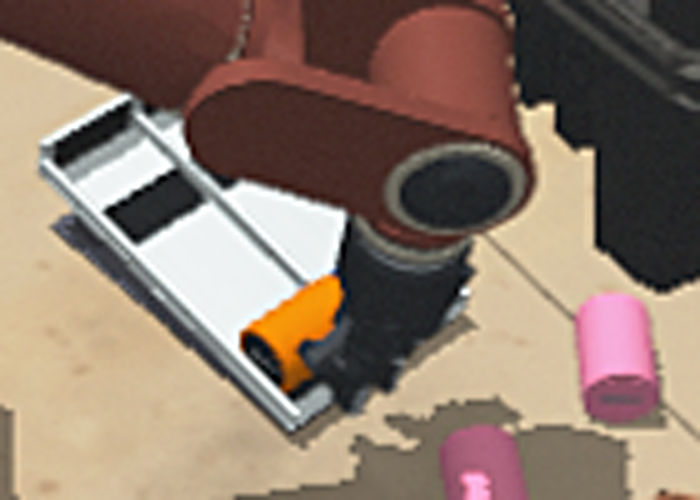

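```bash
python3 -m jog '[0.25,0.005,0,0,0,0,0, 0.25,0.008,0,0,0,0,0, 0.25,0.01,0,0,0,0,0, 0.25,0.012,0,0,0,0,0, 0.25,0.012,0,0,0,0,0, 0.25,0.012,0,0,0,0,0, 0.25,0.012,0,0,0,0,0, 0.25,0.012,0,0,0,0,0, 0.25,0.01,0,0,0,0,0, 0.25,0.007,0,0,0,0,0]'; python3 -c "
from h import *
rep()
for n in('scene','top'):
  p=ctrl.get_image(n); x,y=(235,165) if n=='scene' else (235,165)
  cv2.imwrite('pics/p_'+n+'.png',cv2.resize(p['image'][y:y+90,x:x+120],None,fx=5,fy=5,interpolation=cv2.INTER_CUBIC))
  print(ctrl.boxes_of('orange_pipe',p)[:2])
a=cv2.imread('pics/p_scene.png');b=cv2.imread('pics/p_top.png');cv2.imwrite('pics/p.png',cv2.resize(np.vstack([a,b]),None,fx=.66,fy=.66))"
```

```text
t: 5.92
tool_pos: [0.5164, -0.0614, 0.0506]
tool_rot: [-1.991, -2.271, -0.158]
contact_force: [-0.0, -0.9, -0.1]
opening: 0.021
t 5.92 TCP in gutter mm [62.8 39.  21. ] world [ 0.516 -0.061  0.051] rot left [ 0.02 -0.    0.29] F gutter [-0.89  0.12  0.  ] open 0.020958870857879824
[{'box': [275.2, 221.3, 15.3, 13.2], 'p': 0.57}]
[{'box': [280.0, 218.6, 11.7, 17.4], 'p': 0.46}]
```

View pics/p.png

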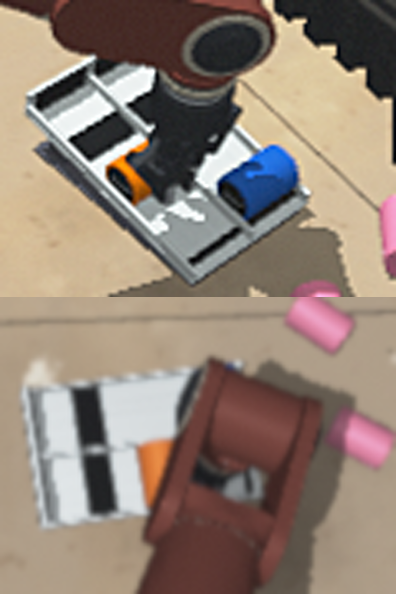

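The pipe is rolling ahead of the fingers and blue hasn't moved. Next it goes up the ramp and over the crest.

```bash
python3 -m jog '[0.25,0.006,0,0,0,0,0, 0.25,0.008,0,0,0,0,0, 0.25,0.008,0,0,0,0,0, 0.25,0.008,0,0,0,0,0, 0.25,0.008,0,0,0,0,0, 0.25,0.008,0,0,0,0,0, 0.25,0.007,0,0,0,0,0, 0.25,0.006,0,0,0,0,0, 0.25,0.006,0,0,0,0,0, 0.25,0.006,0,0,0,0,0]'; python3 -c "from h import *;rep()";  python3 -m jog '[0.25,0.005,0,0,0,0,0, 0.25,0.005,0,0,0,0,0, 0.25,0.005,0,0,0,0,0, 0.25,0.005,0,0,0,0,0, 0.25,0.004,0,0,0,0,0, 0.25,0,0,0,0,0,0]'; python3 -c "
from h import *
rep()
for n in('scene','top'):
  p=ctrl.get_image(n); x,y=(235,165) if n=='scene' else (235,165)
  cv2.imwrite('pics/p_'+n+'.png',cv2.resize(p['image'][y:y+90,x:x+120],None,fx=5,fy=5,interpolation=cv2.INTER_CUBIC))
  print(ctrl.boxes_of('orange_pipe',p)[:2])
a=cv2.imread('pics/p_scene.png');b=cv2.imread('pics/p_top.png');cv2.imwrite('pics/p2.png',cv2.resize(np.vstack([a,b]),None,fx=.66,fy=.66))"
```

```text
t: 7.38
tool_pos: [0.5073, 0.0078, 0.0617]
tool_rot: [-1.991, -2.271, -0.158]
contact_force: [-0.0, -0.6, 0.5]
opening: 0.0213
t 7.38 TCP in gutter mm [133.4  39.3  21.1] world [0.507 0.008 0.062] rot left [0.03 0.   0.27] F gutter [-0.48  0.1   0.6 ] open 0.021253832845334233
t: 8.12
tool_pos: [0.5042, 0.0314, 0.0653]
tool_rot: [-1.991, -2.271, -0.158]
contact_force: [1.0, -0.4, 0.0]
opening: 0.0215
t 8.12 TCP in gutter mm [157.5  39.5  21. ] world [0.504 0.031 0.065] rot left [ 0.02 -0.01  0.3 ] F gutter [-0.5  -0.97  0.09] open 0.02152564821340063
[{'box': [284.8, 214.8, 88.7, 63.3], 'p': 0.62}, {'box': [254.7, 198.1, 13.8, 20.4], 'p': 0.51}]
[{'box': [252.3, 222.4, 12.6, 21.9], 'p': 0.65}]
```

View pics/p2.png

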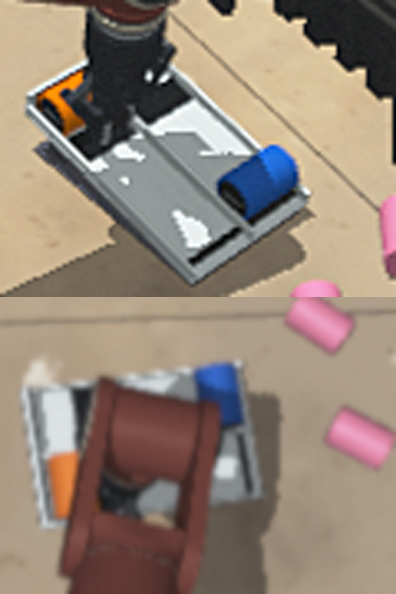

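The pipe looks to be past the crest and against the stop side. I'll back off 15 mm and check that it stays before lifting.

```bash
python3 -m jog '[0.25,-0.005,0,0,0,0,0, 0.25,-0.01,0,0,0,0,0, 0.25,0,0,0,0,0,0, 0.25,0,0,0,0,0,0]'; python3 -c "
from h import *
rep();g=np.load('g.npy');G=Rg(g[2])
p=ctrl.get_image('scene');b=cv2.resize(p['image'][165:225,235:300],None,fx=9,fy=9,interpolation=cv2.INTER_CUBIC)
a=np.linspace(0,2*np.pi,37)
for xc,zc,c in((203,25,(0,255,0)),(185,31,(255,0,255))):
  P=np.c_[xc+25*np.cos(a),74+0*a,zc+25*np.sin(a)]/1e3
  cv2.polylines(b,[((proj(p,G.apply(P)+[g[0],g[1],.02])-[235,165])*9+4).astype(int)],True,c,1)
cv2.imwrite('pics/p3.png',b)"
```

```text
t: 8.82
tool_pos: [0.5062, 0.0161, 0.063]
tool_rot: [-1.992, -2.27, -0.158]
contact_force: [0.5, 0.1, -0.5]
opening: 0.0215
t 8.82 TCP in gutter mm [141.9  39.4  21. ] world [0.506 0.016 0.063] rot left [ 0.02 -0.01  0.24] F gutter [-0.04 -0.54 -0.53] open 0.02145952123797533
```

View pics/p3.png

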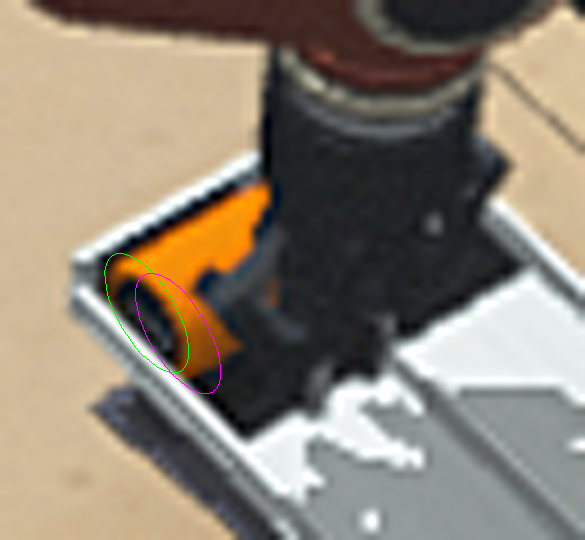

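The end cap matches the green outline (x = 203, seated), not the magenta one (on the crest), and it stayed when the fingers backed off. Now I'll move clear.

```bash
python3 -m jog '[0.25,-0.02,0,0,0,0,0, 0.25,-0.02,0,0,0,0,0, 0.25,0,0,-0.03,0,0,0, 0.25,0,0,-0.05,0,0,0, 0.25,0,0,-0.05,0,0,0, 0.25,-0.03,0,-0.04,0,0,0, 0.25,-0.05,0,0,0,0,0, 0.25,-0.05,0,0,0,0,0, 0.25,-0.05,0,0,0,0,0, 0.25,0,0,0,0,0,0]'; python3 -c "
from h import *
rep();g=np.load('g.npy');G=Rg(g[2]);a=np.linspace(0,2*np.pi,37);V=[]
for n in('scene','top'):
  p=ctrl.get_image(n);b=cv2.resize(p['image'][165:245,235:335],None,fx=6,fy=6,interpolation=cv2.INTER_CUBIC)
  for xc,y in((203,74),(18,-4)):
    P=np.c_[xc+25*np.cos(a),y+0*a,25+25*np.sin(a)]/1e3
    cv2.polylines(b,[((proj(p,G.apply(P)+[g[0],g[1],.02])-[235,165])*6+2.5).astype(int)],True,(0,255,0),1)
  V.append(b)
  for t in('mug','dropper','clay_pot','dibber','orange_pipe','blue_pipe'): print(n,t,[[round(float(v)) for v in q['box']] for q in ctrl.boxes_of(t,p)][:3])
cv2.imwrite('pics/p4.png',cv2.resize(np.vstack(V),None,fx=.62,fy=.62))"
```

```text
t: 10.12
tool_pos: [0.5371, -0.2294, 0.195]
tool_rot: [-1.996, -2.264, -0.157]
contact_force: [0.4, 1.1, -0.8]
opening: 0.0215
t 10.12 TCP in gutter mm [-81.8  39.7 190.2] world [ 0.537 -0.229  0.195] rot left [-0.03 -0.05 -0.03] F gutter [ 0.88 -0.56 -0.96] open 0.021462383109752126
scene mug [[190, 155, 26, 32]]
scene dropper [[215, 156, 4, 18]]
scene clay_pot [[370, 275, 18, 25], [286, 213, 82, 80]]
scene dibber [[370, 328, 69, 62]]
scene orange_pipe [[261, 198, 22, 21], [285, 212, 77, 76]]
scene blue_pipe [[310, 220, 21, 20], [333, 263, 12, 27], [355, 237, 14, 28]]
top mug [[160, 249, 27, 25]]
top dropper []
top clay_pot []
top dibber [[405, 221, 51, 19]]
top orange_pipe [[256, 222, 17, 22], [279, 211, 74, 48]]
top blue_pipe [[330, 174, 20, 20], [303, 194, 14, 23]]
```

View pics/p4.png

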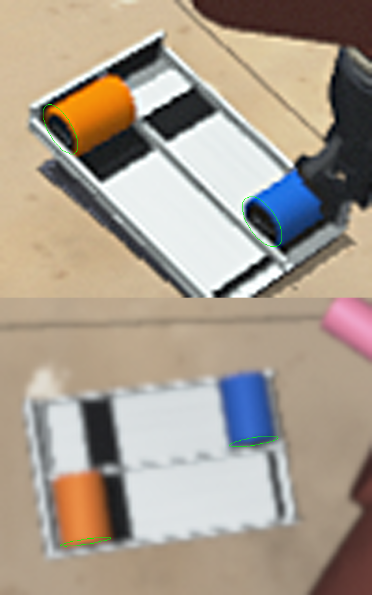

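Both views show orange in the seat and blue at its lip, matching the predicted outlines. The bystanders haven't moved and the hand is clear.

```bash
python3 -c "
from station import ctrl
print(ctrl.finish_job())"
```

```text
the job is handed in; nothing more can be done
None
```

The orange offcut is in its seat in front of the end stop, and I handed the job in at about 10 s of the 32 s allowed. No verdict was reported.

**What I did:** I fitted the gutter's pose from both cameras. The two fits differed by about 8 mm in position and 1.2° in angle, but the combined fit matched the pictures to about 1 px. With the fingers about 21 mm apart and square to the floor, I pushed the pipe's downhill side up the ramp and over the ridge. I then backed off 15 mm, checked that it stayed, and moved the hand clear.

**Last checks:**
- **Orange pipe:** its end matches the predicted outline at x = 203 mm in both views. It did not roll back when the fingers left.
- **Blue pipe:** it still lies at the low lip, on its predicted outline.
- **Bystanders:** in the scene view the networks found all four within about 3 px of where they started. In the last top view they missed the dropper bottle and clay pot, and the dibber's box had shifted 6 px. I put that down to the arm hiding part of it, because its box in the scene view moved only 1 px.
- **Forces:** the readings I took stayed at about 1.5 N or less, about the same as when nothing was being touched.

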